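Weigh out a portion of baby potatoes on the baker's scale

ROBOT

A 6-joint arm with a two-finger parallel gripper is mounted at the origin on the work surface. World frame = base frame: x ahead of the robot, y to its left, z up, the work surface at z = 0. Lengths are in mm, angles in rad, forces in N, time in s.
With the tool pointing down it reaches from about 300 to 875 mm from the base axis. Payload 6.4 kg.
Tool frame: the origin (TCP) lies at the very end of the fingers, on their centre line; the grasp point (between the pads) lies 19 mm behind it; x points along the fingers, y is the direction in which the jaws open and shut, and the axes are right-handed (so a half turn about x gives the same grasp; the last joint's range is limited). The gripper opens to 88 mm and grips with 3 to 60 N. Pads are 18 mm wide; open, the fingers measure 123 mm over their backs; the gripper's body (75 mm by 187 mm) begins 45 mm behind the grasp point.
Start: joints at [0.98, 0.181, 1.607, -0, 1.354, -0.206], TCP at [215.83, 532.972, 238.714] pointing down, gripper open.
Joint ranges: [-2.99, 2.99], [-0.89, 2.07], [0.3, 2.58], [-1.14, 4.28], [0, 2.63], [-3.12, 3.12]. Speed limits (rad/s): [2.57, 2.57, 3.01, 3.14, 3.14, 3.14].

INTERFACE

Orientations are given as a unit quaternion [x, y, z, w].
In Python, from bench import r gives the robot as it stands.
- The arm moves only by the shell command python3 -m jog 'ROWS' [FORCE]. ROWS is JSON, one flat list of numbers, 7 for each row, row after row: the shift along the world's x, y, z in m, then the turn, a rotation vector about the world's x, y, z in degrees, then the opening, from 0 (shut) to 1 (fully open). A call has 1 to 10 rows; each row shifts and turns the commanded pose from where the row before left it; what a row does not reach is not made up. A row lasts 1/12 s, in which the tool goes at most 41.7 mm and 7.16 degrees, less where a joint would pass 70% of its speed; a pose out of reach is approached as far as the arm can. A call is refused whole if a number of a shift passes 0.0417 or a number of a turn 7.16, either way. A call with a gripper value outside its range is refused whole. The fingers move at their own pace and stop on an object; FORCE is the grip in N (left out, the last holds). Time passes only in rows, so rows that do not move let the fingers close. It gives the time, the measured TCP pose, the force and the opening at its end, in the units of the state.
- r.state(): the state, without advancing time (a new reading comes with each control period).
- r.snapshot(name): name is "scene" or "top"; returns a dict with "pixels" (420x560x3 uint8, red, green, blue), "range_z" (420x560 float32, mm along the optical axis (not along the pixel's ray), 0 where there is no reading), "intrinsics" (3x3 intrinsics, pixels), "rvec" (rotation vector, rad) and "tvec" (3), from world to camera coordinates, as OpenCV has them. Camera axes: x right, y down, z forward; pixel columns grow to the right and rows downward; lengths in mm; the calibration is good to about 2 mm. A picture is of the moment at which its call begins.
- r.sign_off(): hands the job in, once; it reports no verdict.
The state is a dict: "t": time; "joints": joint angles; "qvel": joint speeds; "tau": joint torques, N m; "position": TCP position; "tcp_rot": TCP orientation; "ft_force": force on the tool from outside, world axes, zero at the start; "torque": the same for the moment, N m; "finger_gap": finger opening in mm.
Only numpy, scipy, OpenCV 4.12 (cv2) and the standard library are available. Lean on these libraries where they do the work, as an engineer would, in place of code of your own. Each camera call takes 0.05 s, during which the arm holds its last target.

TASK

Stand the 100 g weight (the middle one in size of the three brass weights) on the flat plate of the baker's scale and let go, then tip all six baby potatoes from the scoop into the scale's dish so that the dish goes down onto its stop. Stand the empty scoop upright back on the counter; set the weight and the scoop down rather than dropping them, and leave the other weights, the shaker and the ramekin where they are.

Things in the scene. Friction and masses are not known exactly. Their poses are not given: they have to be found in the camera images.
- scale: Baker's even-arm balance standing fixed on the counter: grey cast base 120 x 400 mm, steel beam pivoted at its middle. Origin on the counter under the middle of the base; its y axis runs along the beam from the weight plate (y = -135 mm) to the dish (y = +135 mm); z is up. Highest part of base and beam: 110 mm.
- scale_pan (a joint): Height of the dish in m, positive DOWN from level: 0 level (empty scale), -0.014 fully up, +0.014 fully down on its rubber-capped stops. Dish and weight plate are coupled, one rises as the other sinks; empty they balance, so the heavier side goes down (about 10 g excess gives the full travel; return spring to level only 6 N/m).
- pan_floor (a point): Centre of the inner floor of the balance's round aluminium dish (the +y end of the scale). The floor is flat out to a radius of about 60 mm; the wall flares to a rim of radius 105 mm, 46 mm above this point. 99 mm above the counter when level. z axis up.
- plate_top (a point): Centre of the top face of the balance's flat round weight plate (the -y end of the scale), radius 62 mm with a 2 mm lip. 99 mm above the counter when level. z axis up.
- weight_mid_center (a point): The 100 g weight, the middle one in size of three brass weights: a cylinder 24 mm across and 26 mm high with a knob 15-17 mm across on top, 40 mm high overall. This point is half-way up (20 mm above its underside), on its axis; z is its axis, up. It stands on the white board.
- weight_small_center (a point): The 50 g brass weight, 19 mm across, 30 mm high overall; this point is half-way up. Not needed, leave it.
- weight_large_center (a point): The 200 g brass weight, 32 mm across, 50 mm high overall; this point is half-way up. Not needed, leave it.
- board: White plastic board 240 x 75 x 10 mm, fixed on the counter; the three weights stand on it in a row along its x axis, 70 mm apart, in any order. Origin under its centre.
- scoop_handle (a point): Middle of the level handle of the aluminium flat-bottomed food scoop (about 0.18 kg): a bar 112 mm long, 20 mm wide, 18 mm tall, 45 mm above the counter as it stands. x axis: from handle to open nose; z up. The rear wall of the bowl (55 mm high, 104 mm wide) is 52 mm ahead of this point. Loaded: about 0.33 kg, balancing about 80 mm ahead of this point.
- scoop_lip (a point): Middle of the scoop's pouring lip (front edge of its floor, 98 mm wide), 203 mm ahead of the handle point, 25 mm lower, 20 mm above the counter when standing. Axes as the handle. The floor is flat but for the last 53 mm, which slope up 18 degrees to the lip; the sides are 50-55 mm high, falling to the nose. The potatoes roll out when the nose is tipped 45 to 65 degrees down.
- shaker_base (a point): Glass and steel pepper shaker, 52 mm across, 92 mm high; point at the centre of its underside. Leave it.
- ramekin_base (a point): White ramekin, 80 mm across, 42 mm high; point at the centre of its underside. Leave it.
- potato1_center (a point): Centre of a baby potato, 43 x 30 mm, 20 to 28 g, at first lying in the scoop.
- potato2_center (a point): Centre of a baby potato, 40 x 29 mm, 20 to 28 g, at first lying in the scoop.
- potato3_center (a point): Centre of a baby potato, 42 x 30 mm, 20 to 28 g, at first lying in the scoop.
- potato4_center (a point): Centre of a baby potato, 41 x 28 mm, 20 to 28 g, at first lying in the scoop.
- potato5_center (a point): Centre of a baby potato, 40 x 30 mm, 20 to 28 g, at first lying in the scoop.
- potato6_center (a point): Centre of a baby potato, 43 x 29 mm, 20 to 28 g, at first lying in the scoop.
Not all that is in view belongs to the job. Leave any turquoise look-alike of the part that bears potato3_center alone.

How it is judged:
By the outcome, as a careful person would: the job done as asked, in the order asked, and still so for the second after the job is handed in, with the robot touching nothing.
It also fails if it takes over 72 s, if anything falls off the work surface, if the arm or the gripper's body presses on something with over 40 N, if the wrist force passes 120 N, or if a joint passes its speed limit or range.

## Working session

There is one attempt and no reset: what is moved stays moved. The work goes in short steps, Python scripts to look and compute and a shell command to move; the robot and the scene stay as the last step left them, time stands still between calls to the robot, and variables do not carry over. Pictures are saved under pics/ and viewed, and the job is handed in when it is done.

```bash
ls; mkdir -p pics; python3 - <<'E'
from bench import r
import cv2,pickle
print(r.state())
for n in ("scene","top"):
    s=r.snapshot(n); pickle.dump(s,open(f"{n}0.pkl","wb"))
    cv2.imwrite(f"pics/{n}0.png",s["pixels"][:,:,::-1])
    print(n,s["intrinsics"],s["rvec"],s["tvec"])
E
```

```text
pics
{'t': 0.0, 'joints': array([ 9.79703383e-01,  1.81551986e-01,  1.60795928e+00,  6.47827271e-06,
        1.35380033e+00, -2.06292112e-01]), 'qvel': array([-9.04881365e-05,  7.22406396e-04, -5.94390121e-04, -8.24852778e-04,
       -2.42803876e-04,  2.32321543e-05]), 'tau': array([ 3.01062219e-04, -4.33875382e+01, -3.41848183e+01,  7.03789922e-02,
        3.85012280e-02, -1.45275612e-04]), 'position': array([215.52418623, 532.5232459 , 237.82753383]), 'tcp_rot': array([ 0.13465106,  0.69429694, -0.13576946,  0.69382095]), 'ft_force': array([-0.16018883,  0.39045382, -0.46522554]), 'torque': array([ 0.02922262, -0.02386027, -0.00651903]), 'finger_gap': 87.88433508206327}
scene [[537.27363897   0.         273.42733797]
 [  0.         537.27363897 207.76207039]
 [  0.           0.           1.        ]] [ 0.90329115  2.64740914 -0.85366797] [ 361.81730812 -205.36768385 1519.12787823]
top [[438.69666793   0.         273.29031715]
 [  0.         438.69666793 208.45965737]
 [  0.           0.           1.        ]] [ 2.17509064 -2.1821748   0.05485644] [  58.22279006  475.84398003 1280.46042382]
```

View pics/scene0.png

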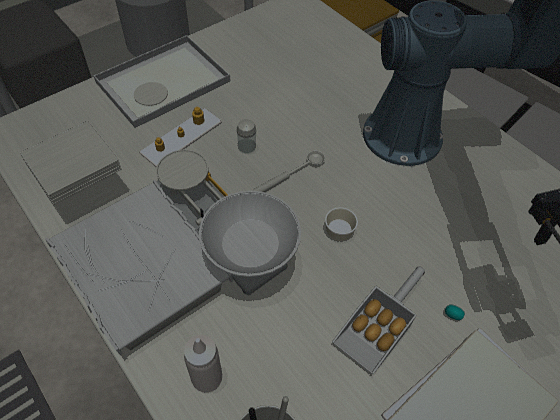

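View pics/top0.png

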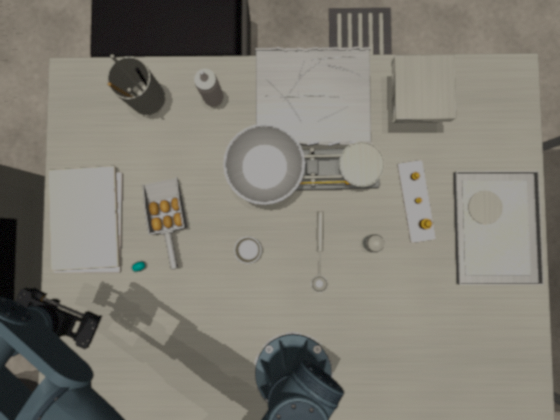

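The pictures show the scale with its dish at top (264,166) and its plate at (361,165). The weights on the board are at (414,176), (418,200) and (426,224). The scoop is at (165,215), with its handle at about (171,250). There is a turquoise decoy potato at (138,266).

```bash
cat > h.py <<'E'
import numpy as np,cv2,pickle
from scipy.spatial.transform import Rotation as R
def cloud(s):
    K=s["intrinsics"];z=s["range_z"].astype(float);v,u=np.mgrid[:z.shape[0],:z.shape[1]]
    P=np.stack([(u-K[0,2])/K[0,0]*z,(v-K[1,2])/K[1,1]*z,z],-1)
    M=R.from_rotvec(np.ravel(s["rvec"])).as_matrix()
    W=(P-np.ravel(s["tvec"]))@M
    W[z<=0]=np.nan
    return W
def proj(s,p):
    return cv2.projectPoints(np.array(p,float).reshape(-1,3),np.ravel(s["rvec"]),np.ravel(s["tvec"]),s["intrinsics"],None)[0].reshape(-1,2)
def crop(s,u0,v0,u1,v1,k,name):
    cv2.imwrite(name,cv2.resize(s["pixels"][v0:v1,u0:u1,::-1],None,fx=k,fy=k,interpolation=cv2.INTER_CUBIC))
E
python3 - <<'E'
from h import *
np.set_printoptions(precision=1,suppress=True)
t=pickle.load(open("top0.pkl","rb"));s=pickle.load(open("scene0.pkl","rb"))
crop(t,130,160,230,290,5,"pics/tscoop.png");crop(t,380,140,460,260,5,"pics/tw.png");crop(s,130,90,230,190,6,"pics/sw.png");crop(s,320,250,480,390,5,"pics/sscoop.png")
W=cloud(t)
for u,v in [(264,166),(361,165),(414,176),(418,200),(426,224),(171,250),(167,235),(300,320)]: print(u,v,W[v,u])
W2=cloud(s)
for u,v in [(250,245),(183,168),(159,145),(181,132),(198,116),(415,275),(300,350)]: print(u,v,W2[v,u])
for nm,W_ in (("t",W),("s",W2)):
    # board region weights: points z>14
    m=(W_[...,2]>17)&(W_[...,2]<75)&(W_[...,1]<-240)&(W_[...,1]>-420)&(W_[...,0]>300)&(W_[...,0]<640)
    n,l=cv2.connectedComponents(m.astype(np.uint8))
    for i in range(1,n):
        p=W_[l==i]
        if len(p)>4: print(nm,len(p),p.min(0),p.max(0),(p.min(0)+p.max(0))/2)
E
```

```text
264 166 [588.4  80.7 103.5]
361 165 [ 590.1 -188.2  101.4]
414 176 [ 567.9 -353.8   35.2]
418 200 [ 497.5 -362.6   38.3]
426 224 [ 427.4 -377.7   56.9]
171 250 [355.3 350.   51.8]
167 235 [398.3 361.9  52.5]
300 320 [148.5 -20.6   2.4]
250 245 [593.6  86.  100.3]
183 168 [ 591.7 -189.7  100.1]
159 145 [ 574.  -352.8   29.4]
181 132 [ 500.1 -360.8   26.5]
198 116 [ 435.7 -371.7   40.8]
415 275 [331.2 346.8  51.3]
300 350 [628.1 308.8  -5.4]
t 65 [ 558.5 -367.5   18. ] [ 580.  -346.    56.8] [ 569.3 -356.7   37.4]
t 35 [ 536.7 -254.1   21.5] [ 560.3 -240.4   37.7] [ 548.5 -247.2   29.6]
t 41 [ 489.4 -377.2   19.7] [ 507.3 -357.4   43.3] [ 498.4 -367.3   31.5]
t 121 [ 414.  -407.8   17.1] [ 445.3 -367.4   64.8] [ 429.6 -387.6   41. ]
s 150 [ 414.8 -398.6   18. ] [ 446.9 -365.4   61.8] [ 430.8 -382.    39.9]
s 50 [ 489.9 -378.8   17.1] [ 508.8 -356.3   42.2] [ 499.3 -367.6   29.6]
s 94 [ 559.9 -366.9   17. ] [ 582.6 -346.1   51.2] [ 571.3 -356.5   34.1]
```

View pics/tscoop.png

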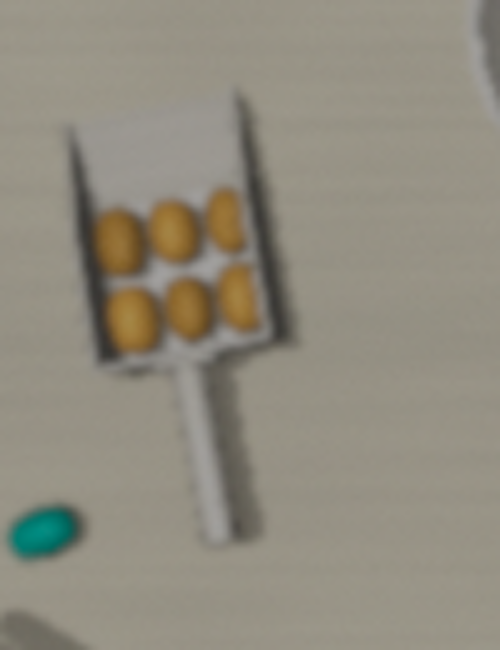

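View pics/sw.png

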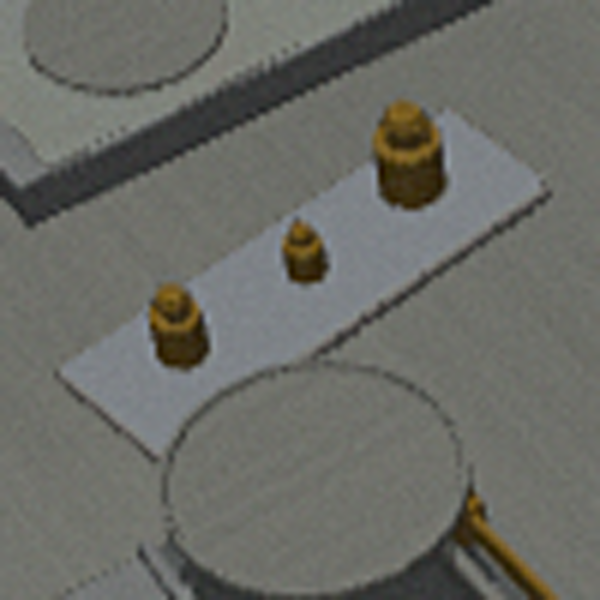

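View pics/sscoop.png

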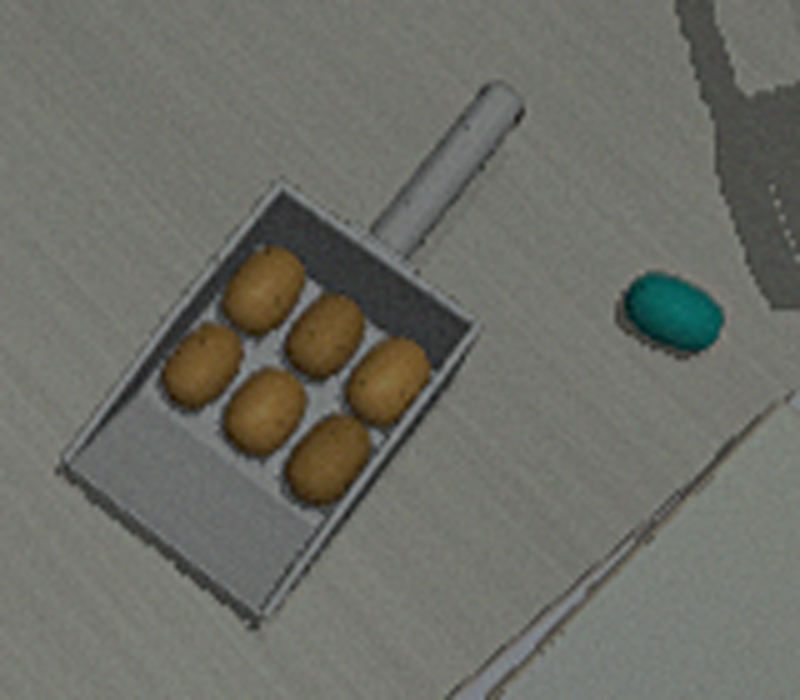

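The weights identify by size: mid is at about (571,-357), small at (498,-367) and large at (430,-383). Next I'll fit the scale, the scoop and the tool axes.

```bash
python3 - <<'E'
from h import *
np.set_printoptions(precision=2,suppress=True)
t=pickle.load(open("top0.pkl","rb"));s=pickle.load(open("scene0.pkl","rb"))
for n,S in(("t",t),("s",s)):
    W=cloud(S); M=R.from_rotvec(np.ravel(S["rvec"])).as_matrix(); print(n,"cam",-M.T@np.ravel(S["tvec"]))
    b=(abs(W[...,0]-200)<100)&(abs(W[...,1]-100)<80); print(" table z",np.nanmedian(W[b][:,2]))
    b=(abs(W[...,0]-500)<150)&(abs(W[...,1]-250)<40); print(" table z mid",np.nanmedian(W[b][:,2]))
    m=(W[...,2]>90)&(W[...,2]<112)&(abs(W[...,0]-590)<75)&(abs(W[...,1]+188)<75)
    p=W[m]; print(" plate",len(p),(p.min(0)+p.max(0))/2,p.max(0)-p.min(0),np.median(p[:,2]),cv2.minEnclosingCircle(p[:,:2].astype(np.float32)))
    m=(W[...,2]>125)&(W[...,2]<165)&(abs(W[...,0]-590)<140)&(abs(W[...,1]-81)<140)
    p=W[m]; 
    rim=p[p[:,2]>np.percentile(p[:,2],80)]
    print(" rim",len(p),cv2.minEnclosingCircle(p[:,:2].astype(np.float32)),np.percentile(p[:,2],[5,50,95]))
    m=(W[...,2]>85)&(W[...,2]<112)&(np.hypot(W[...,0]-590,W[...,1]-81)<50); print(" floor",np.median(W[m],0))
    m=(W[...,2]>40)&(W[...,2]<62)&(W[...,0]>290)&(W[...,0]<400)&(abs(W[...,1]-350)<40)
    p=W[m]; d,_=np.linalg.eigh(np.cov(p[:,:2].T)); ev=np.linalg.eigh(np.cov(p[:,:2].T))[1][:,1]; ev*=np.sign(ev[0])
    a=(p[:,:2]-p[:,:2].mean(0))@ev; bb=(p[:,:2]-p[:,:2].mean(0))@[-ev[1],ev[0]]
    print(" handle",len(p),p.mean(0),"dir",ev,np.degrees(np.arctan2(ev[1],ev[0])),a.min(),a.max(),bb.min(),bb.max())
    # ramekin
    for nm,c in(("ram",(380,125)),("shk",(400,-220))):pass
print(R.from_quat([0.13465106,0.69429694,-0.13576946,0.69382095]).as_matrix())
E
```

```text
t cam [ 388.34   34.4  1310.5 ]
 table z 1.182917677666528
 table z mid 1.3650562473177663
 plate 1613 [ 593.17 -189.65   99.37] [123.53 125.1   18.1 ] 100.24106641398161 ((594.8541870117188, -189.49388122558594), 63.52090072631836)
 rim 1728 ((588.5803833007812, 79.63197326660156), 109.1716537475586) [126.76 141.68 149.97]
 floor [589.44  80.84 100.29]
 handle 249 [350.54 349.86  53.39] dir [0.98 0.2 ] 11.601019833744958 -49.662014154519326 50.442242099996534 -9.244240944444707 11.494066754745
s cam [ 952.41  601.75 1100.75]
 table z -0.5350938049937302
 table z mid -0.5433971279788848
 plate 1692 [ 594.21 -189.64   97.93] [126.78 129.55  14.74] 98.53962583193538 ((593.1903076171875, -189.22100830078125), 66.5936508178711)
 rim 2219 ((588.3887939453125, 79.12940216064453), 111.61561584472656) [126.68 141.34 148.02]
 floor [590.72  82.1   98.56]
 handle 358 [353.46 353.01  51.89] dir [0.98 0.2 ] 11.743730810095295 -52.545950568101055 49.25201350240868 -11.145994566073261 9.580609526751187
[[-0.    0.38  0.93]
 [-0.    0.93 -0.38]
 [-1.   -0.   -0.  ]]
```

View pics/tw.png

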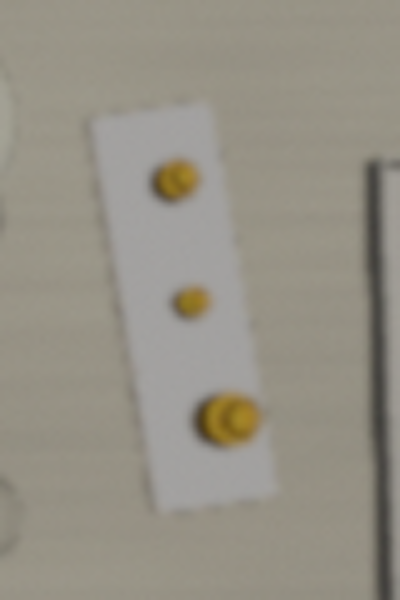

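```bash
python3 -m jog '[0.0074,-0.0185,0,0,0,0.5,0.6, 0.0148,-0.0371,0,0,0,0.5,0.6, 0.0148,-0.0371,0,0,0,0.5,0.6, 0.0148,-0.0371,0,0,0,0.5,0.6, 0.0148,-0.0371,0,0,0,0.5,0.6, 0.0148,-0.0371,0,0,0,0.5,0.6, 0.0148,-0.0371,0,0,0,0.5,0.6, 0.0148,-0.0371,0,0,0,0.5,0.6, 0.0148,-0.0371,0,0,0,0.5,0.6, 0.0148,-0.0371,0,0,0,0.5,0.6]'; python3 -m jog '[0.0148,-0.0371,0,0,0,0.5,0.6, 0.0148,-0.0371,0,0,0,0.5,0.6, 0.0148,-0.0371,0,0,0,0.5,0.6, 0.0148,-0.0371,0,0,0,0.5,0.6, 0.0148,-0.0371,0,0,0,0.5,0.6, 0.0148,-0.0371,0,0,0,0.5,0.6, 0.0148,-0.0371,0,0,0,0.5,0.6, 0.0148,-0.0371,0,0,0,0.5,0.6, 0.0148,-0.0371,0,0,0,0.5,0.6, 0.0148,-0.0371,0,0,0,0.5,0.6]'
```

```text
t: 0.93
position: [356.4, 178.8, 238.6]
tcp_rot: [0.105, 0.699, -0.104, 0.699]
ft_force: [0.3, 1.2, -0.2]
finger_gap: 52.9
t: 1.77
position: [504.5, -192.4, 238.2]
tcp_rot: [0.074, 0.703, -0.074, 0.703]
ft_force: [0.4, 1.2, 0.4]
finger_gap: 53.0
```

```bash
python3 -m jog '[0.0148,-0.0371,0,0,0,0.5,0.6, 0.0148,-0.0371,0,0,0,0.5,0.6, 0.0148,-0.0371,0,0,0,0.5,0.6, 0.0132,-0.0331,-0.01,0,0,0.5,0.6, 0.008,-0.0216,-0.0300,0,0,0,0.6, 0,0,-0.04,0,0,0,0.6, 0,0,-0.035,0,0,0,0.6, 0,0,-0.02,0,0,0,0.6,0,0,0,0,0,0,0.6]'; python3 - <<'E'
from h import *
from bench import r
s=r.snapshot("scene");crop(s,110,60,260,190,5,"pics/a1.png"); st=r.state();print(st["position"],st["ft_force"])
E
```

```text
t: 2.52
position: [566.4, -353.6, 96.4]
tcp_rot: [0.065, 0.708, -0.06, 0.701]
ft_force: [-0.7, 0.5, -1.1]
finger_gap: 52.9
[ 568.06039918 -354.82293006  100.04416024] [ 0.21852171 -0.07840565  0.08348282]
```

View pics/a1.png

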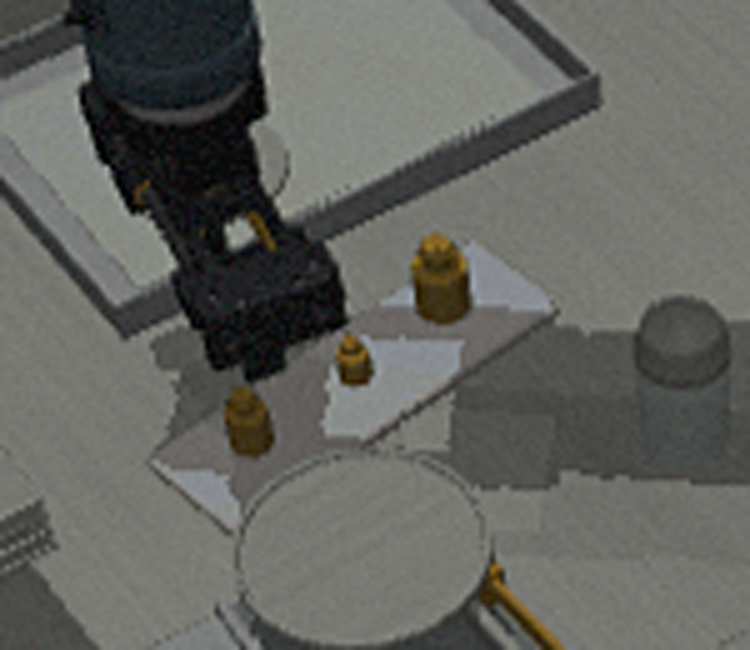

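The hand is above the mid weight (crop (247,420)). I'll descend and then close.

```bash
python3 -m jog '[0,0,-0.03,0,0,0,0.6, 0,0,-0.025,0,0,0,0.6, 0,0,-0.015,0,0,0,0.6, 0,0,-0.010,0,0,0,0.6, 0,0,0,0,0,0,0.6,0,0,0,0,0,0,0.6]'
```

```text
t: 3.07
position: [570.6, -356.8, 24.8]
tcp_rot: [0.062, 0.704, -0.062, 0.705]
ft_force: [-0.1, -0.9, 0.4]
finger_gap: 52.9
```

```bash
python3 -m jog '[0,0,-0.005,0,0,0,0.6, 0,-0.0005,-0.003,0,0,0,0.6, 0,0,0,0,0,0,0.4, 0,0,0,0,0,0,0.2, 0,0,0,0,0,0,0.1, 0,0,0,0,0,0,0.1, 0,0,0,0,0,0,0.1,0,0,0,0,0,0,0.1]' 20
```

```text
t: 3.73
position: [570.2, -357.2, 16.1]
tcp_rot: [0.062, 0.704, -0.062, 0.705]
ft_force: [-0.9, 0.2, 2.2]
finger_gap: 23.4
```

```bash
python3 -m jog '[0,0,0.01,0,0,0,0.1, 0,0,0.03,0,0,0,0.1, 0,0,0.035,0,0,0,0.1, 0.001,0.005,0.03,0,0,0,0.1, 0.003,0.02,0.015,0,0,0,0.1, 0.005,0.035,0.005,0,0,0,0.1, 0.005,0.038,0,0,0,0,0.1, 0.005,0.035,0,0,0,0,0.1, 0.003,0.023,0,0,0,0,0.1, 0.0013,0.0117,0,0,0,0,0.1]' 20;  python3 -m jog '[0,0,0,0,0,0,0.1,0,0,0,0,0,0,0.1]'; python3 - <<'E'
from h import *
from bench import r
s=r.snapshot("scene");crop(s,110,60,260,190,5,"pics/a2.png"); st=r.state();print(st["position"],st["ft_force"])
E
```

```text
t: 4.57
position: [593.4, -185.8, 141.3]
tcp_rot: [0.061, 0.705, -0.061, 0.704]
ft_force: [0.1, 0.1, -1.0]
finger_gap: 23.3
t: 4.73
position: [593.5, -189.6, 141.1]
tcp_rot: [0.061, 0.704, -0.062, 0.705]
ft_force: [-0.2, -0.5, -0.3]
finger_gap: 23.5
[ 593.39177748 -190.44043547  141.02718651] [-0.67280516 -0.54033269 -0.89170128]
```

View pics/a2.png

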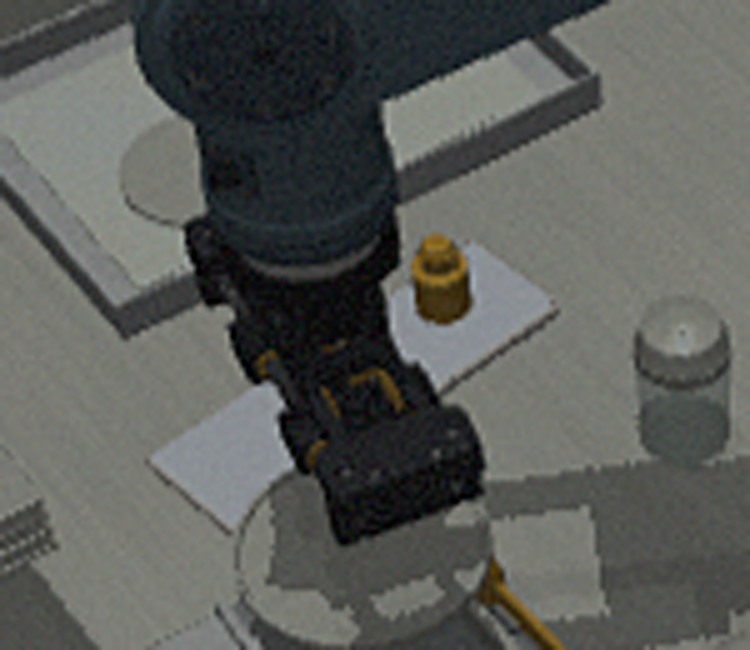

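```bash
python3 -m jog '[0,0,-0.012,0,0,0,0.1, 0,0,-0.012,0,0,0,0.1, 0,0,-0.007,0,0,0,0.1, 0,0,-0.004,0,0,0,0.1, 0,0,-0.004,0,0,0,0.1, 0,0,-0.003,0,0,0,0.1, 0,0,-0.003,0,0,0,0.1, 0,0,0,0,0,0,0.1]' 20; python3 -m jog '[0,0,-0.002,0,0,0,0.1, 0,0,-0.001,0,0,0,0.1, 0,0,0,0,0,0,0.1,0,0,0,0,0,0,0.1]'
```

```text
t: 5.45
position: [593.1, -189.1, 95.1]
tcp_rot: [0.062, 0.705, -0.062, 0.704]
ft_force: [-0.3, -0.5, -1.4]
finger_gap: 23.3
t: 5.78
position: [593.4, -189.2, 92.9]
tcp_rot: [0.062, 0.704, -0.062, 0.704]
ft_force: [-0.0, 0.0, -0.9]
finger_gap: 23.2
```

```bash
for i in 1 ; do python3 -m jog '[0,0,-0.001,0,0,0,0.1, 0,0,0,0,0,0,0.1]'; done;  python3 -m jog '[0,0,-0.001,0,0,0,0.1, 0,0,0,0,0,0,0.1]'; python3 - <<'E'
from h import *
from bench import r
for i in range(2):
    s=r.snapshot("scene"); st=r.state();print(st["position"],st["ft_force"])
W=cloud(s);
m=(W[...,2]>70)&(W[...,2]<110)&(np.hypot(W[...,0]-593.5,W[...,1]+189.5)<58); print(np.percentile(W[m][:,2],[10,30,50,70]))
m=(np.hypot(W[...,0]-590,W[...,1]-81)<45); print(np.median(W[m],0))
crop(s,110,60,310,290,3,"pics/a3.png")
E
```

```text
t: 5.95
position: [593.4, -189.2, 91.7]
tcp_rot: [0.062, 0.704, -0.062, 0.704]
ft_force: [-1.0, 0.6, -0.9]
finger_gap: 23.3
t: 6.12
position: [593.5, -189.3, 91.0]
tcp_rot: [0.062, 0.704, -0.062, 0.705]
ft_force: [-1.2, -0.3, 0.5]
finger_gap: 23.2
[ 593.48472352 -189.2895654    91.03249555] [-1.96948845 -0.04940199  0.90334622]
[ 593.52990876 -189.28379851   91.0567715 ] [-0.63485263  0.56354518  2.07634453]
[81.60926113 83.26060813 84.28892155 85.50657844]
[592.55906884  83.73108044 112.33440144]
```

View pics/a3.png

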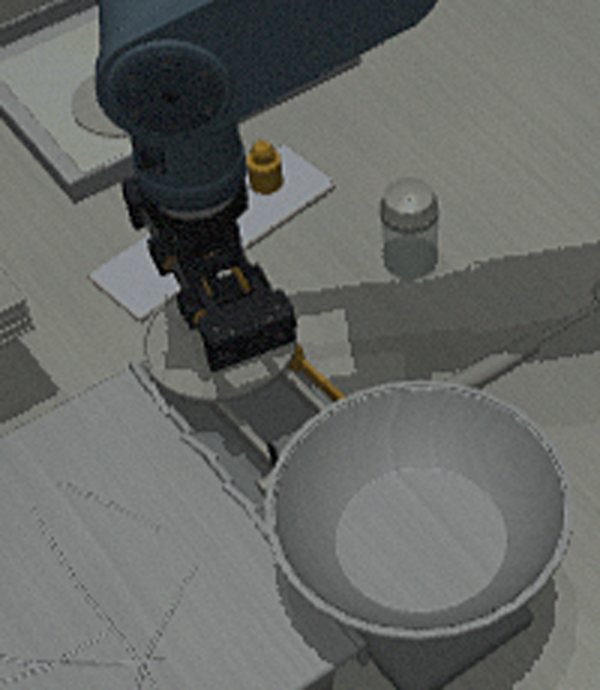

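The plate is at its lower stop (z≈85), the dish is up at 113, and contact force has started to show. I'll release now.

```bash
python3 -m jog '[0,0,-0.0003,0,0,0,0.1, 0,0,0,0,0,0,0.29, 0,0,0,0,0,0,0.32, 0,0,0,0,0,0,0.4, 0,0,0,0,0,0,0.5, 0,0,0,0,0,0,0.5, 0,0,0.008,0,0,0,0.5, 0,0,0.02,0,0,0,0.5,0,0,0.035,0,0,0,0.5,0,0,0.04,0,0,0,0.5]'; python3 -m jog '[0,0.01,0.04,0,0,0,0.5, -0.02,0.03,0.02,0,0,0,0.5, -0.02,0.036,0,0,0,1,0.5,-0.02,0.036,0,0,0,1,0.5,-0.02,0.036,0,0,0,1,0.5]';  python3 - <<'E'
from h import *
from bench import r
s=r.snapshot("scene"); st=r.state();print(st["position"],st["ft_force"])
W=cloud(s);
m=(W[...,2]>70)&(W[...,2]<110)&(np.hypot(W[...,0]-593.5,W[...,1]+189.5)<58); print(np.percentile(W[m][:,2],[10,30,50,70]))
crop(s,110,60,310,290,3,"pics/a4.png")
E
```

```text
t: 7.05
position: [591.8, -188.4, 192.7]
tcp_rot: [0.063, 0.706, -0.061, 0.703]
ft_force: [-0.3, -0.5, -0.0]
finger_gap: 44.2
t: 7.47
position: [512.5, -40.2, 254.6]
tcp_rot: [0.043, 0.705, -0.044, 0.706]
ft_force: [0.1, 1.7, -0.2]
finger_gap: 43.9
[508.89273446 -34.01152496 253.78644171] [ 0.495285    5.03857403 -0.29408289]
[81.94933655 83.40500647 84.60226203 85.76081318]
```

View pics/a4.png

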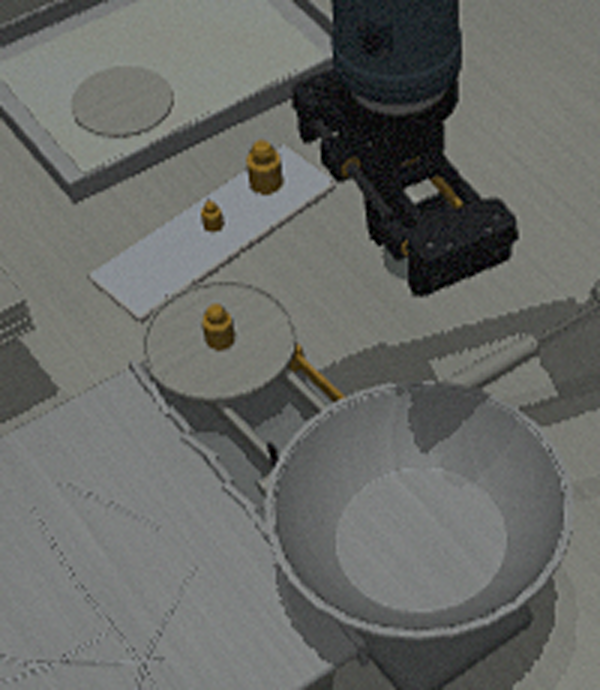

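The weight stands on the plate near its centre (crop (218,330)), and the others are undisturbed. Next is the scoop.

```bash
python3 -m jog '[-0.006,0.02,0,0,0,1.9,0.6, -0.012,0.038,0,0,0,1.9,0.6, -0.012,0.038,0,0,0,1.9,0.6, -0.012,0.038,0,0,0,1.9,0.6, -0.012,0.038,0,0,0,1.9,0.6, -0.012,0.038,0,0,0,1.9,0.6, -0.012,0.038,0,0,0,1.9,0.6, -0.012,0.038,0,0,0,1.9,0.6, -0.012,0.038,0,0,0,1.9,0.6, -0.010,0.032,-0.01,0,0,1.9,0.6]'; python3 -m jog '[-0.006,0.022,-0.02,1.1,-5.5,0,0.6, 0,0.01,-0.025,1.1,-5.5,0,0.6, 0,0,-0.025,1.1,-5.5,0,0.6,  0,0,-0.02,1.2,-5.5,0,0.6, 0,0,-0.01,1.2,-5.5,0,0.6, 0,0,0,0,0,0,0.6, 0,0,0,0,0,0,0.6]'; python3 - <<'E'
from h import *
from bench import r
s=r.snapshot("top");t=r.snapshot("scene"); st=r.state();print(st["position"],st["ft_force"],st["joints"])
M=R.from_quat(st["tcp_rot"]).as_matrix();print(M); h=np.array([np.cos(np.radians(11.7)),np.sin(np.radians(11.7)),0]);c=np.cos(np.radians(28));q=np.sin(np.radians(28))
x=np.array([0,0,-c])+q*h; y=np.array([-h[1],h[0],0]); T=np.stack([x,y,np.cross(x,y)],1)
print("turn needed",np.degrees(R.from_matrix(T@M.T).as_rotvec()))
print("move",np.array([391.2,359.4,28.2])-st["position"])
cv2.imwrite("pics/b1.png",t["pixels"][:,:,::-1])
E
```

```text
t: 8.35
position: [401.4, 317.6, 246.0]
tcp_rot: [-0.074, 0.702, 0.075, 0.705]
ft_force: [0.6, 0.4, 0.3]
finger_gap: 53.0
t: 8.93
position: [394.1, 346.4, 142.9]
tcp_rot: [-0.055, 0.513, 0.088, 0.852]
ft_force: [0.9, 0.7, 0.2]
finger_gap: 52.8
[397.34481117 347.75510548 145.90860916] [0.53514158 0.05739372 0.84683506] [ 0.60345755 -0.03241871  2.12576958 -0.32277088  0.61442761 -0.950914  ]
[[ 4.62100228e-01 -2.05649305e-01  8.62653895e-01]
 [ 9.64054435e-02  9.78625443e-01  1.81654155e-01]
 [-8.81572101e-01 -7.77895344e-04  4.72048753e-01]]
turn needed [ 0.00944927  0.17295186 -0.16757999]
move [  -6.14481117   11.64489452 -117.70860916]
```

View pics/b1.png

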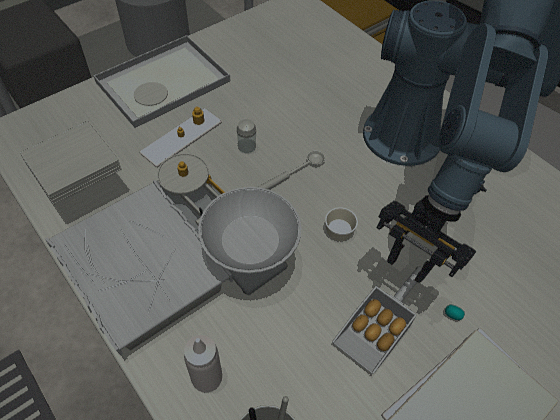

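The tilted gripper is above the handle (scene (415,280)). I'll descend onto it.

```bash
python3 -m jog '[-0.003,0.006,-0.02,0,0,0,0.6, -0.003,0.0056,-0.03,0,0,0,0.6, 0,0,-0.03,0,0,0,0.6, 0,0,-0.02,0,0,0,0.6, 0,0,-0.012,0,0,0,0.6, 0,0,-0.0055,0,0,0,0.6, 0,0,0,0,0,0,0.6,0,0,0,0,0,0,0.6]'; python3 - <<'E'
from h import *
from bench import r
t=r.snapshot("scene"); st=r.state();print(st["position"],st["ft_force"])
crop(t,320,190,500,390,3.5,"pics/b2.png")
E
```

```text
t: 9.7
position: [391.3, 359.0, 27.3]
tcp_rot: [-0.054, 0.511, 0.088, 0.854]
ft_force: [0.1, 0.4, 0.8]
finger_gap: 52.9
[391.21052183 359.15830341  27.60639508] [ 0.50827485 -0.23262112  0.32394303]
```

View pics/b2.png

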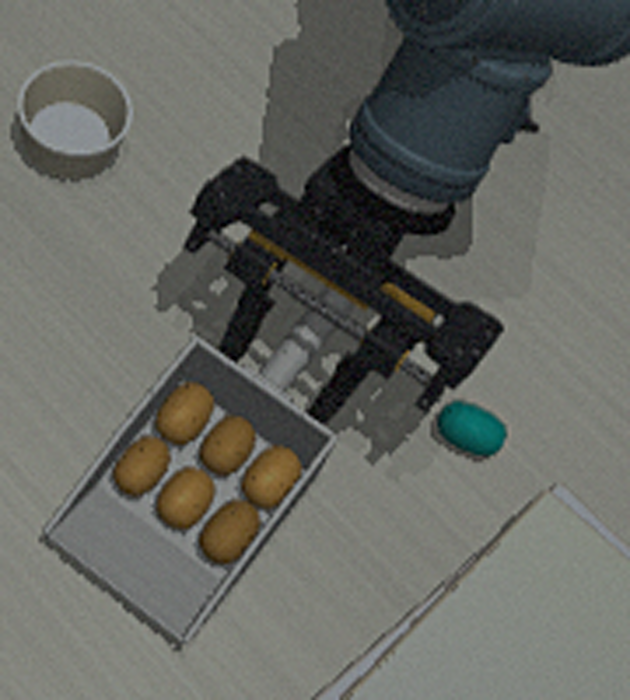

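Both fingers straddle the handle just behind the rear wall. I'll close firmly.

```bash
python3 -m jog '[0,0,0,0,0,0,0.4, 0,0,0,0,0,0,0.3, 0,0,0,0,0,0,0.2, 0,0,0,0,0,0,0.1, 0,0,0,0,0,0,0.05, 0,0,0,0,0,0,0.05]' 55;  python3 -m jog '[0,0,0,0,0,0,0.05,0,0,0.002,0,0,0,0.05, 0,0,0.004,0,0,0,0.05, 0,0,0.006,0,0,0,0.05, 0,0,0.008,0,0,0,0.05,0,0,0.008,0,0,0,0.05,0,0,0.004,0,0,0,0.05, 0,0,0,0,0,0,0.05]'; python3 - <<'E'
from h import *
from bench import r
t=r.snapshot("scene"); st=r.state();print(st["position"],st["ft_force"],st["torque"])
crop(t,320,190,500,390,3.5,"pics/b3.png")
E
```

```text
t: 10.25
position: [389.4, 358.5, 26.2]
tcp_rot: [-0.054, 0.511, 0.088, 0.853]
ft_force: [-1.7, -1.1, 4.2]
finger_gap: 19.1
t: 10.92
position: [389.7, 358.7, 59.0]
tcp_rot: [-0.054, 0.511, 0.089, 0.853]
ft_force: [0.6, -0.1, -4.1]
finger_gap: 19.0
[389.46365549 358.49455438  58.42697117] [ 0.58741788  0.48832887 -3.33747106] [-0.14194327  0.67412834  0.01955856]
```

View pics/b3.png

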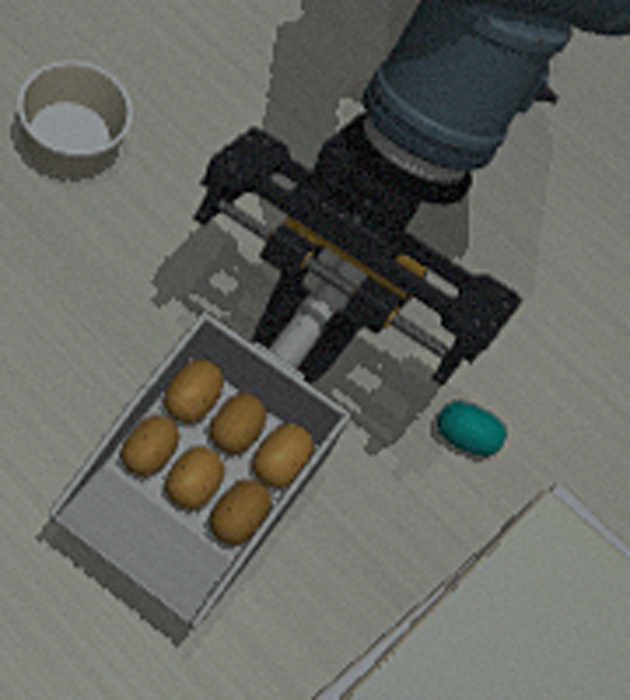

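The scoop is held level with all six potatoes in it. I'll lift it gradually before carrying it over, and cross-check where the lip is.

```bash
python3 -m jog '[0,0,0.005,0,0,0,0.05, 0,0,0.012,0,0,0,0.05, 0,0,0.02,0,0,0,0.05, 0,0,0.025,0,0,0,0.05, 0,0,0.025,0,0,0,0.05, 0,0,0.025,0,0,0,0.05, 0,0,0.018,0,0,0,0.05, 0,0,0.012,0,0,0,0.05, 0,0,0.006,0,0,0,0.05, 0,0,0.002,0,0,0,0.05]'; python3 - <<'E'
from h import *
from bench import r
np.set_printoptions(precision=1,suppress=True)
s=r.snapshot("top");t=r.snapshot("scene"); st=r.state();p=st["position"];print(p,st["ft_force"],st["torque"],st["joints"])
h=np.array([np.cos(np.radians(11.7)),np.sin(np.radians(11.7)),0]);y=np.array([-h[1],h[0],0])
L=p+169*h+[0,0,-7.6+27.6-27.6+0]; L[2]=p[2]-7.6
for n,S in(("top",s),("scene",t)):
    I=S["pixels"][:,:,::-1].copy()
    for q in (L,L+49*y,L-49*y):
        u,v=proj(S,q)[0]; cv2.circle(I,(int(round(u)),int(round(v))),1,(0,0,255),-1)
    u,v=proj(S,L)[0].astype(int); c=I[max(0,v-50):v+90,max(0,u-70):u+90]; cv2.imwrite(f"pics/c_{n}.png",cv2.resize(c,None,fx=4,fy=4))
E
```

```text
t: 11.8
position: [389.5, 358.6, 208.9]
tcp_rot: [-0.054, 0.511, 0.089, 0.853]
ft_force: [0.6, -0.3, -2.6]
finger_gap: 19.0
[388.9 358.1 207.2] [-0.5  0.  -2.7] [-0.1  0.7  0.1] [ 0.6 -0.1  2.1 -0.3  0.8 -1. ]
```

View pics/c_top.png

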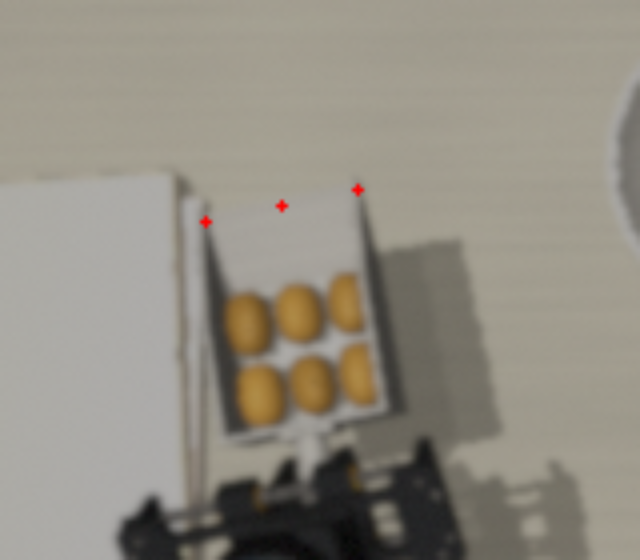

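View pics/c_scene.png

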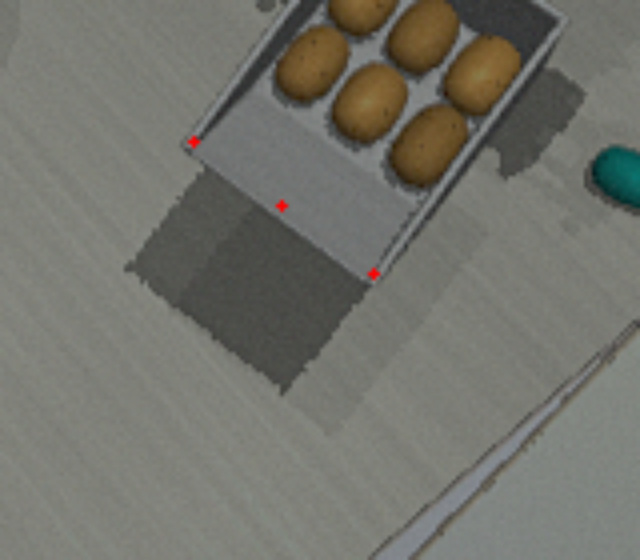

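The red marks from my lip model fall on the lip in both views, at top crop (282,206) and scene crop (282,206). Now I'll carry it over.

```bash
python3 -m jog '[0.0014,-0.0048,0,0,0,0,0.05, 0.0028,-0.0096,0,0,0,-0.3,0.05, 0.0042,-0.0144,0.001,0,0,-0.3,0.05, 0.0056,-0.0192,0.001,0,0,-0.3,0.05, 0.007,-0.024,0.001,0,0,-0.3,0.05, 0.007,-0.024,0.001,0,0,-0.3,0.05, 0.007,-0.024,0.001,0,0,-0.3,0.05, 0.007,-0.024,0.001,0,0,-0.3,0.05, 0.007,-0.024,0,0,0,-0.3,0.05, 0.007,-0.024,0,0,0,-0.3,0.05]'; python3 -m jog '[0.007,-0.024,0,0,0,-0.3,0.05, 0.0056,-0.0192,0,0,0,-0.3,0.05, 0.0056,-0.0192,0,0,0,-0.3,0.05, 0.0042,-0.0144,0,0,0,-0.3,0.05, 0.0034,-0.0115,0,0,0,0,0.05, 0.0022,-0.0077,0,0,0,0,0.05, 0.0017,-0.0058,0,0,0,0,0.05, 0,0,0,0,0,0,0.05, 0,0,0,0,0,0,0.05]'; cat > pose.py <<'E'
from h import *
from bench import r
np.set_printoptions(precision=1,suppress=True)
def scoop(st,tilt0=28.0):
    M=R.from_quat(st["tcp_rot"]).as_matrix();x,y=M[:,0],M[:,1]; y=y*np.sign(y[1])
    Rr=R.from_rotvec(np.radians(tilt0)*y)
    f=np.cross(y,np.array([0,0,1])) # placeholder
    # scoop forward = tool x turned: at level x=-z cos28+h sin28 ; h = x rotated by -(62) about y
    h=R.from_rotvec(-np.radians(90-tilt0)*y).apply(x); u=np.cross(h,y)
    return h,y,u
def info(st):
    h,y,u=scoop(st);L=st["position"]+169*h-7.6*u
    print("t",round(st["t"],2),"tcp",st["position"],"nose-down",np.degrees(np.arcsin(-h[2])),"head",np.degrees(np.arctan2(h[1],h[0])),"lip",L,"roll",np.degrees(np.arcsin(y[2])));return L
E
python3 - <<'E'
from pose import *
t=r.snapshot("scene"); st=r.state();info(st);print(st["joints"],st["ft_force"])
crop(t,150,100,450,320,2.6,"pics/d1.png")
E
```

```text
t: 12.73
position: [444.9, 164.4, 213.0]
tcp_rot: [-0.042, 0.513, 0.068, 0.855]
ft_force: [0.4, 0.4, -3.3]
finger_gap: 19.2
t: 13.48
position: [474.6, 64.1, 213.3]
tcp_rot: [-0.036, 0.514, 0.059, 0.855]
ft_force: [-0.4, -0.2, -2.8]
finger_gap: 19.2
t 13.53 tcp [474.6  64.5 213.4] nose-down -0.02971364573116308 head 7.977092062976033 lip [642.   88.  205.9] roll -0.09758242732143273
[-0.2 -0.4  2.2  0.2  0.8 -2.1] [ 0.  0. -3.]
```

View pics/d1.png

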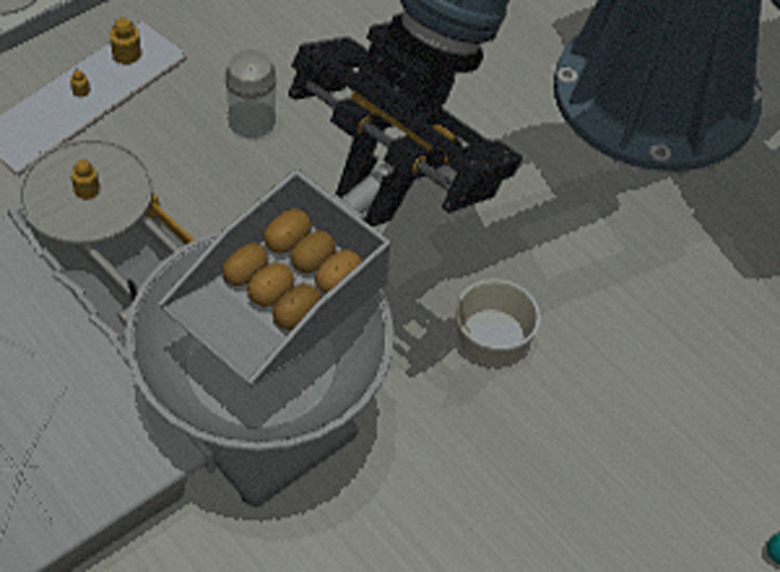

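The scoop is level over the dish and inside its rim, and the weight is still on the plate. I'll tip it in stages.

```bash
python3 -m jog '[-0.001,0,0.004,-0.28,1.98,0,0.05, -0.001,0,0.0065,-0.42,2.97,0,0.05, -0.001,0,0.0065,-0.42,2.97,0,0.05, -0.001,0,0.0065,-0.42,2.97,0,0.05, -0.001,0,0.0065,-0.42,2.97,0,0.05, -0.001,0,0.0065,-0.42,2.97,0,0.05, -0.001,0,0.0065,-0.42,2.97,0,0.05, -0.001,0,0.0065,-0.42,2.97,0,0.05, -0.001,0,0.0065,-0.42,2.97,0,0.05, -0.001,0,0.0065,-0.42,2.97,0,0.05]' 60;  python3 - <<'E'
from pose import *
t=r.snapshot("scene"); st=r.state();info(st);print(st["joints"],st["ft_force"])
crop(t,150,100,450,320,2.6,"pics/d2.png")
E
```

```text
t: 14.37
position: [465.0, 65.4, 276.8]
tcp_rot: [-0.051, 0.711, 0.049, 0.699]
ft_force: [-0.5, -0.7, -3.5]
finger_gap: 19.0
t 14.42 tcp [466.2  65.1 278. ] nose-down 29.057716439653124 head 8.017423733942413 lip [608.8  85.2 189.3] roll -0.15976769933791787
[-0.1 -0.1  1.8 -0.   1.4 -1.8] [-0.4 -1.4 -2.3]
```

View pics/d2.png

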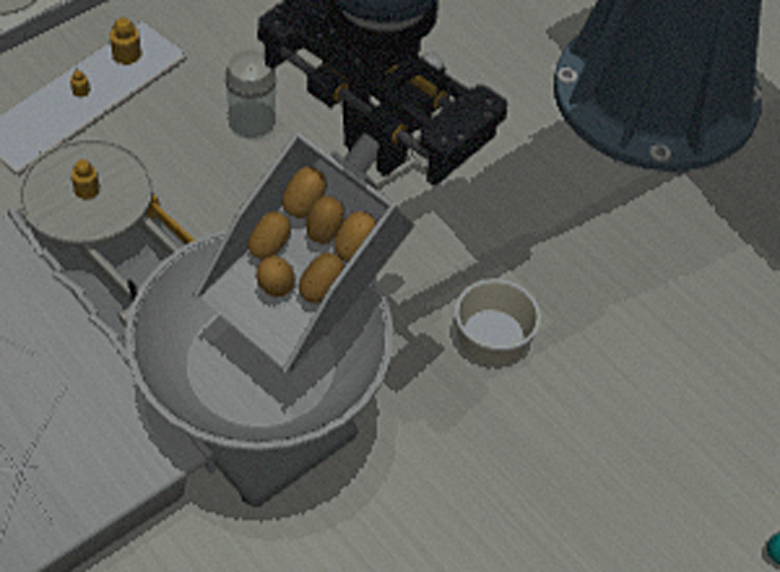

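At 29° nose-down all six are still in the scoop and the lip is over the dish. I'll continue.

```bash
python3 -m jog '[-0.001,0,0.004,-0.28,1.98,0,0.05, -0.001,0,0.004,-0.28,1.98,0,0.05, -0.001,0,0.0035,-0.28,1.98,0,0.05, 0,0,0.003,-0.28,1.98,0,0.05, 0,0,0.003,-0.28,1.98,0,0.05, 0,0,0.003,-0.28,1.98,0,0.05, 0,0,0.002,-0.28,1.98,0,0.05, 0,0,0,0,0,0,0.05]';  python3 - <<'E'
from pose import *
t=r.snapshot("scene"); st=r.state();info(st);print(st["joints"],st["ft_force"])
crop(t,150,100,450,320,2.6,"pics/d3.png")
E
```

```text
t: 15.08
position: [462.9, 65.1, 298.7]
tcp_rot: [-0.057, 0.791, 0.043, 0.608]
ft_force: [1.1, -0.1, -2.1]
finger_gap: 19.1
t 15.13 tcp [462.6  65.1 298.5] nose-down 42.80597357846961 head 8.044220813788286 lip [580.3  81.7 178.1] roll -0.11239493571729044
[-0.1  0.1  1.6 -0.1  1.7 -1.8] [ 0.9  0.  -0.5]
```

View pics/d3.png

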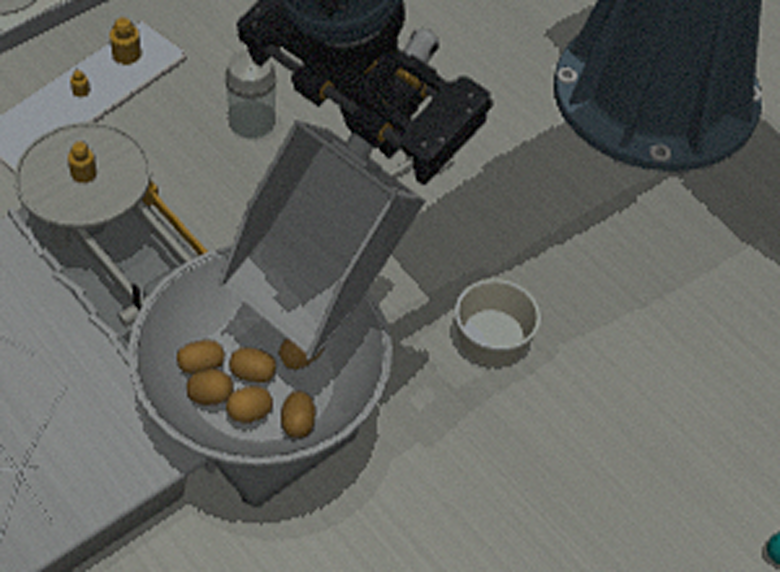

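All six potatoes are in the dish (one partly behind the scoop corner at (295,352)), the dish is down and the scoop is empty. I'll level it while raising it clear.

```bash
python3 -m jog '[0,0,0.008,0.28,-1.98,0,0.05, -0.002,0,0.014,0.54,-3.86,0,0.05, -0.004,0,0.014,0.54,-3.86,0,0.05, -0.004,0,0.008,0.54,-3.86,0,0.05, 0,0,0,0.54,-3.86,0,0.05, 0,0,-0.005,0.54,-3.86,0,0.05, 0,0,-0.01,0.54,-3.86,0,0.05, 0,0,-0.01,0.54,-3.86,0,0.05, 0,0,-0.01,0.54,-3.86,0,0.05, 0,0,-0.005,0.54,-3.86,0,0.05]';  python3 - <<'E'
from pose import *
t=r.snapshot("scene"); st=r.state();info(st);print(st["ft_force"])
crop(t,150,100,450,320,2.6,"pics/e1.png")
E
```

```text
t: 15.97
position: [451.3, 65.0, 301.7]
tcp_rot: [-0.04, 0.555, 0.057, 0.829]
ft_force: [-0.7, 0.2, -2.0]
finger_gap: 19.1
t 16.02 tcp [449.5  65.5 299.5] nose-down 5.608410187858147 head 8.031998809579253 lip [615.3  88.8 275.4] roll -0.12294002650136217
[ 0.8  1.4 -3. ]
```

View pics/e1.png

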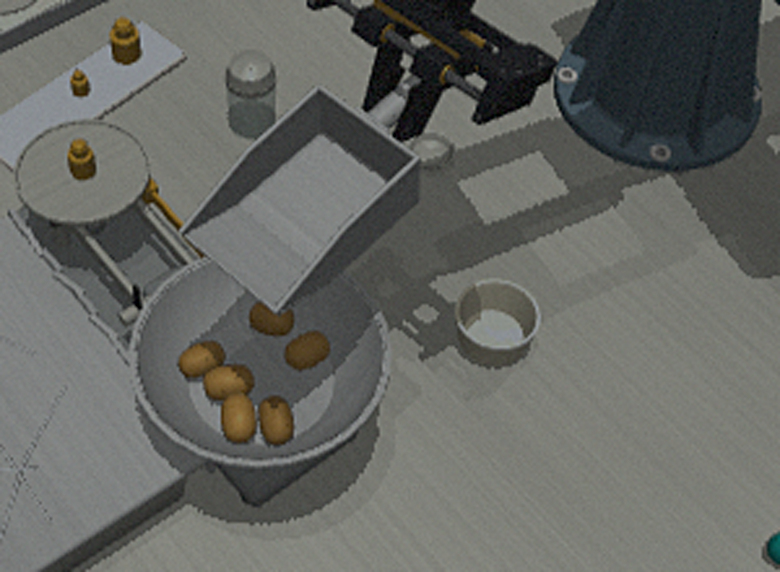

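All six potatoes lie in the dish (crop (200-305, 320-420)), and the scoop is empty. I'll carry it back to its place.

```bash
python3 -m jog '[-0.002,0.01,0,0.14,-1,0,0.05, -0.004,0.0195,0,0.14,-1,0,0.05, -0.006,0.0295,0,0.14,-1,0.4,0.05, -0.0072,0.0342,-0.01,0.14,-1,0.4,0.05, -0.0072,0.0342,-0.02,0.14,-1,0.4,0.05, -0.0072,0.0342,-0.02,0,0,0.5,0.05, -0.0072,0.0342,-0.02,0,0,0.5,0.05, -0.0072,0.0342,-0.02,0,0,0.5,0.05, -0.0062,0.0293,-0.02,0,0,0.5,0.05, -0.004,0.0195,-0.02,0,0,0.5,0.05]'; python3 -m jog '[-0.002,0.01,-0.015,0,0,0,0.05, -0.001,0.005,-0.01,0,0,0,0.05, 0,0,0,0,0,0,0.05,0,0,0,0,0,0,0.05]'; python3 - <<'E'
from pose import *
t=r.snapshot("scene"); s=r.snapshot("top");st=r.state();L=info(st);print(st["ft_force"])
for n,S in(("top",s),("scene",t)):
    I=S["pixels"][:,:,::-1].copy()
    h,y,u=scoop(st)
    for q in (L,L+49*y,L-49*y):
        a,b=proj(S,q)[0]; cv2.circle(I,(int(round(a)),int(round(b))),1,(0,0,255),-1)
    a,b=proj(S,L)[0].astype(int); c=I[max(0,b-70):b+90,max(0,a-70):a+110]; cv2.imwrite(f"pics/e_{n}.png",cv2.resize(c,None,fx=3.5,fy=3.5))
E
```

```text
t: 16.85
position: [393.0, 347.7, 173.2]
tcp_rot: [-0.054, 0.517, 0.088, 0.85]
ft_force: [-0.5, 0.1, -2.0]
finger_gap: 19.1
t: 17.18
position: [390.4, 359.4, 147.9]
tcp_rot: [-0.055, 0.518, 0.087, 0.849]
ft_force: [0.1, -0.4, -1.5]
finger_gap: 18.8
t 17.28 tcp [391.4 359.  149.2] nose-down 0.6854436386705062 head 11.679356481019667 lip [556.9 393.2 139.6] roll -0.1479639490460576
[ 0.2  0.2 -2. ]
```

View pics/e_scene.png

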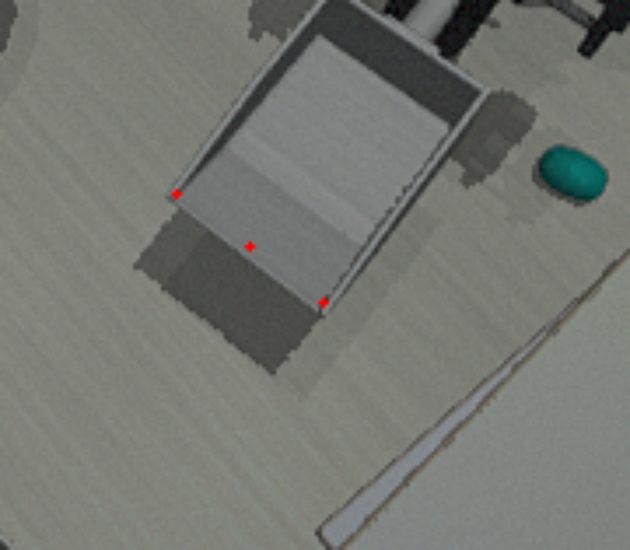

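View pics/e_top.png

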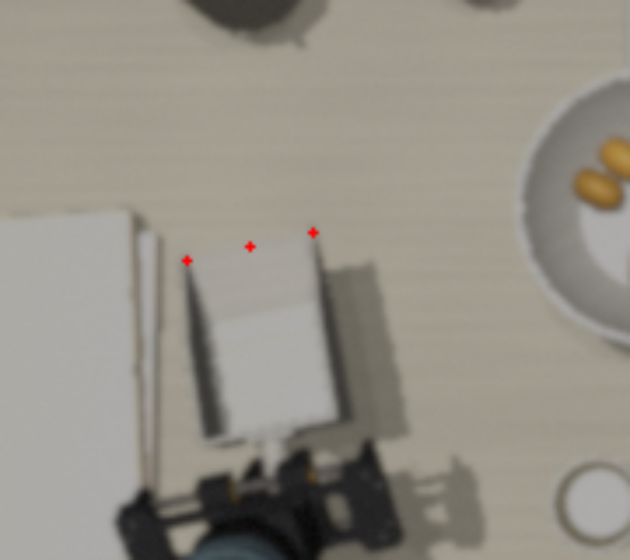

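The empty scoop is held without slip, 0.7° nose-down, and the floor below is clear. I'll trim it and lower it.

```bash
python3 -m jog '[0,0,-0.01,0.1,-0.7,0,0.05, 0,0,-0.022,0,0,0,0.05, 0,0,-0.025,0,0,0,0.05, 0,0,-0.022,0,0,0,0.05, 0,0,-0.016,0,0,0,0.05, 0,0,-0.010,0,0,0,0.05, 0,0,-0.006,0,0,0,0.05, 0,0,-0.002,0,0,0,0.05, 0,0,0,0,0,0,0.05]'; python3 -m jog '[0,0,-0.002,0,0,0,0.05, 0,0,-0.002,0,0,0,0.05,0,0,0,0,0,0,0.05,0,0,0,0,0,0,0.05]' ; python3 -c "
from pose import *
st=r.state();info(st);print(st['ft_force'])"
```

```text
t: 18.03
position: [391.6, 358.5, 35.6]
tcp_rot: [-0.054, 0.512, 0.086, 0.853]
ft_force: [-0.5, 0.7, -2.1]
finger_gap: 19.0
t: 18.37
position: [391.0, 358.6, 31.3]
tcp_rot: [-0.054, 0.512, 0.086, 0.853]
ft_force: [0.7, -0.7, -2.3]
finger_gap: 19.3
t 18.37 tcp [391.  358.6  31.3] nose-down 0.038685860806066646 head 11.679305630991829 lip [556.5 392.7  23.6] roll -0.22329617168313692
[ 0.7 -0.7 -2.3]
```

```bash
python3 -m jog '[0,0,-0.0015,0,0,0,0.05,0,0,-0.001,0,0,0,0.05,0,0,0,0,0,0,0.05]' ; python3 -m jog '[0,0,-0.001,0,0,0,0.05,0,0,0,0,0,0,0.05,0,0,0,0,0,0,0.05]'; python3 -m jog '[0,0,-0.0007,0,0,0,0.05,0,0,0,0,0,0,0.05,0,0,0,0,0,0,0.05]'
```

```text
t: 18.62
position: [390.7, 358.3, 28.2]
tcp_rot: [-0.054, 0.513, 0.086, 0.852]
ft_force: [0.4, 0.6, -2.0]
finger_gap: 19.1
t: 18.87
position: [390.9, 358.5, 27.4]
tcp_rot: [-0.054, 0.513, 0.086, 0.853]
ft_force: [0.5, -0.1, -1.1]
finger_gap: 19.4
t: 19.12
position: [390.9, 358.5, 26.8]
tcp_rot: [-0.054, 0.513, 0.086, 0.853]
ft_force: [-0.6, -0.6, -2.3]
finger_gap: 19.2
```

```bash
python3 -m jog '[0,0,-0.0007,0,0,0,0.05,0,0,0,0,0,0,0.05,0,0,0,0,0,0,0.05]'; python3 -m jog '[0,0,-0.0005,0,0,0,0.05,0,0,0,0,0,0,0.05,0,0,0,0,0,0,0.05]'
```

```text
t: 19.37
position: [391.0, 358.5, 26.2]
tcp_rot: [-0.054, 0.513, 0.086, 0.853]
ft_force: [-1.6, -0.7, 1.3]
finger_gap: 18.9
t: 19.62
position: [391.0, 358.5, 26.2]
tcp_rot: [-0.054, 0.512, 0.086, 0.853]
ft_force: [-7.0, -3.5, 10.2]
finger_gap: 19.1
```

Contact is made at 26.2 mm, the same as at the pick. I'll ease off slightly, open and withdraw straight up.

```bash
python3 -m jog '[0,0,0.0005,0,0,0,0.05, 0,0,0,0,0,0,0.25, 0,0,0,0,0,0,0.3, 0,0,0,0,0,0,0.45, 0,0,0,0,0,0,0.6, 0,0,0,0,0,0,0.6, 0,0,0,0,0,0,0.6, 0,0,0.01,0,0,0,0.6, 0,0,0.025,0,0,0,0.6, 0,0,0.035,0,0,0,0.6]' 20; python3 -m jog '[0,0,0.04,0,0,0,0.6, 0,0,0.04,0,0,0,0.6, 0,0,0.04,0,0,0,0.6,-0.015,0.01,0.02,0,0,0,0.6,-0.03,0.02,0,0,0,0,0.6,-0.03,0.02,0,0,0,0,0.6,0,0,0,0,0,0,0.6]'; python3 - <<'E'
from pose import *
t=r.snapshot("scene"); s=r.snapshot("top");st=r.state();print(st["t"],st["position"],st["ft_force"])
cv2.imwrite("pics/f_scene.png",cv2.resize(t["pixels"][:,:,::-1],None,fx=1.4,fy=1.4));cv2.imwrite("pics/f_top.png",cv2.resize(s["pixels"][:,:,::-1],None,fx=1.4,fy=1.4))
for n,S in(("t",s),("s",t)):
    W=cloud(S)
    m=(W[...,2]>95)&(W[...,2]<130)&(np.hypot(W[...,0]-593.5,W[...,1]+189.5)<55)&(np.hypot(W[...,0]-593.5,W[...,1]+189.5)>30); print(n,"plate z",np.median(W[m][:,2]))
    m=(W[...,2]>70)&(np.hypot(W[...,0]-590,W[...,1]-81)<60); print("dish floor z",np.percentile(W[m][:,2],[10,25,50,95]))
    m=(W[...,2]>15)&(abs(W[...,0]-556)<20)&(abs(W[...,1]-393)<35); print("lip z",np.median(W[m][:,2]))
    m=(W[...,2]>35)&(abs(W[...,0]-350)<30)&(abs(W[...,1]-350)<20); print("handle",np.median(W[m],0))
E
```

```text
t: 20.45
position: [388.7, 356.8, 93.6]
tcp_rot: [-0.056, 0.515, 0.085, 0.851]
ft_force: [-0.6, -0.4, -0.2]
finger_gap: 52.8
t: 21.03
position: [311.8, 411.1, 236.7]
tcp_rot: [-0.054, 0.513, 0.089, 0.852]
ft_force: [-0.7, -0.1, -0.7]
finger_gap: 52.9
21.1333 [314.6 409.2 235.9] [ 0.4  0.4 -1.5]
t plate z 114.22338939848758
dish floor z [ 84.1  86.1  89.6 115.8]
lip z 18.794784383328885
handle [349.5 349.   54. ]
s plate z 112.4512462739092
dish floor z [ 82.7  84.4  89.1 113.8]
lip z 17.813385015217726
handle [347.3 351.2  52.6]
```

View pics/f_scene.png

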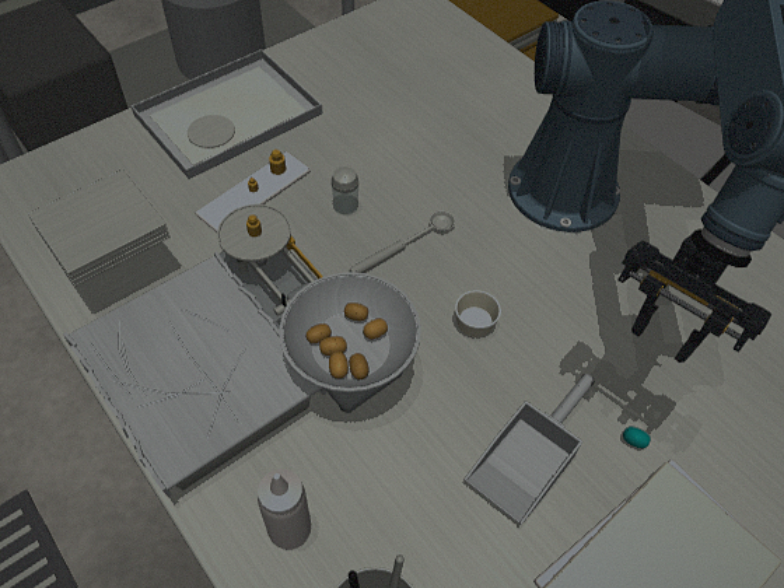

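View pics/f_top.png

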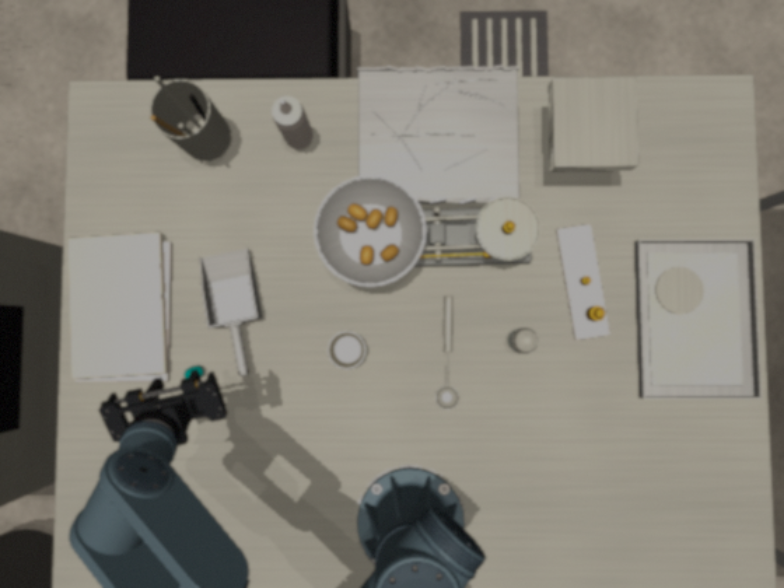

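The pictures show six potatoes in the dish (scene (355,340)) with the dish down at about 85 mm. The weight stands on the raised plate at (254,226), and the scoop is upright, empty and released. Nothing else has moved, so I'll hand in.

```bash
python3 -m jog '[0,0,0,0,0,0,0.6,0,0,0,0,0,0,0.6,0,0,0,0,0,0,0.6,0,0,0,0,0,0,0.6]'; python3 -c "
from bench import r
print(r.sign_off())"
```

```text
t: 21.47
position: [316.8, 407.6, 235.8]
tcp_rot: [-0.054, 0.513, 0.085, 0.853]
ft_force: [0.2, -0.6, 0.3]
finger_gap: 52.7
the job is handed in; nothing more can be done
None
```

The job is done and handed in at about 21.5 s. I set the 100 g weight on the scale plate and released it, then tipped all six potatoes into the dish. I stood the empty scoop upright back in its original place.

My last pictures show:
- **Dish:** all six potatoes are in it. It is down on its stop, with the floor at about 85 mm against 99 mm level.
- **Weight:** it is standing on the raised plate, which is at about 113 mm.
- **Scoop:** it is upright, empty and released. Its lip read about 18–19 mm, against 20 mm nominal and within the camera's error.
- **Everything else:** the other weights, shaker, ramekin and turquoise look-alike are where they were by eye.

The highest contact force I saw was about 13 N at the wrist, when setting down the scoop. No check failed or disagreed.

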